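# Take the lid off the garnish caddy and hang it to dry

## Task

The garnish caddy's orange lid is due for cleaning. Take its steel bar, swing the lid up on its hinges until it stands upright, lift it straight up off the hinge pins, and hang it by the square holes in its two ears on the two pins of the drying stand, pushed well on towards the posts, then let go. Do not disturb the tin, the carton and the jar.

Things in the scene. Friction and masses are not known exactly. Their poses are not given: they have to be found in the camera images.
- caddy: Black open tub, fixed, 130 (x) x 220 (y) x 85 mm high, walls 6 mm. Origin: centre of its underside; z up, +x towards its hinge side, away from the robot. On the outside of the +x wall two pairs of grey cheeks (y = +65 and -65 mm) each hold a level steel hinge pin, 9 mm thick, along y. Place and yaw vary; it may be left or right of the stand.
- caddy_hinge (a point): Midway between the two hinge pins, on their common axis: in the caddy's frame x 85, y 0, z 89 mm. Axes as the caddy's. The lid turns about the y line through this point.
- lid: Loose orange lid, 0.3 to 0.5 kg, starts shut. Plate 135 (x) x 208 (y) x 8 mm (x -70 to 65), white plug 10 mm thick below it, in the tub's mouth. Origin: plate's underside, over the tub's centre when shut; axes then as the caddy's. Two flat ears jut out from its -x edge (x -70 to -127, |y| 62 to 104 mm), with a round bar between their ends. No stay: it falls if not held. Upright, its top faces away from the robot.
- lid_bar (a point): Middle of the round steel bar, 12 mm thick, 124 mm clear length along the lid's y: lid frame x -117, y 0, z 4 mm; 202 mm from the hinge axis. 41 mm gap between bar and plate edge, air below and in front: pinch it from above, fingers only part-open (about 40 mm; wider may land on the plate). It can turn between the fingers, so the gripper may keep pointing down while the lid swings up.
- lid_fork (a point): Midway between the lid's two forks (y = +65 and -65 mm), where the hinge axis lies when they are on the pins: lid frame x 85, y 0, z 4 mm. Their 12 mm slots open towards the lid's +x edge, so the upright lid comes off straight up once raised 20 mm; shut, the plug keeps it from sliding off. The forks end 15 mm beyond this point, the lowest part of the hanging lid.
- lid_hole_left (a point): Centre of the 20 mm square through-hole in the ear at the lid's +y, at mid-thickness: lid frame x -94, y 83, z 4 mm; 23 mm from the bar's axis (below the bar when the lid is upright).
- lid_hole_right (a point): The same in the ear at the lid's -y: lid frame x -94, y -83, z 4 mm.
- stand: Drying stand, fixed: grey base 120 (x) x 240 (y) x 12 mm, two dark square posts 14 mm thick, 248 mm high (x 37, y +83 and -83 mm), open between them but for a low cross bar at 70 mm. Origin: centre of its underside; z up; its pins stick out towards -x, the robot's side. Place and yaw vary; it may stand left or right of the caddy.
- pin_left_root (a point): Fixed to the stand: the left pin (left = the stand's +y). Round steel pin 8 mm thick, sticking out 49 mm from the front face of its post towards the stand's -x and rising 10 degrees towards its free rounded end. This point: on the pin's centre line, where it leaves the post's front face: stand frame x 30, y 83, z 230 mm. Axes as the stand's.
- pin_left_tip (a point): Fixed to the stand: the left pin (left = the stand's +y). Round steel pin 8 mm thick, sticking out 49 mm from the front face of its post towards the stand's -x and rising 10 degrees towards its free rounded end. This point: on the pin's centre line, at its free end: stand frame x -19, y 83, z 239 mm. Axes as the stand's.
- pin_right_root (a point): Fixed to the stand: the right pin (left = the stand's +y). Round steel pin 8 mm thick, sticking out 49 mm from the front face of its post towards the stand's -x and rising 10 degrees towards its free rounded end. This point: on the pin's centre line, where it leaves the post's front face: stand frame x 30, y -83, z 230 mm. Axes as the stand's.
- pin_right_tip (a point): Fixed to the stand: the right pin (left = the stand's +y). Round steel pin 8 mm thick, sticking out 49 mm from the front face of its post towards the stand's -x and rising 10 degrees towards its free rounded end. This point: on the pin's centre line, at its free end: stand frame x -19, y -83, z 239 mm. Axes as the stand's.
- tin: Bystander: food tin with red label, 74 mm across, 110 mm high; origin under its centre. Leave alone.
- carton: Bystander: white paper carton 60 x 90 x 130 mm high; origin under its centre. Leave alone.
- jar: Bystander: jar with yellow label, 70 mm across, 120 mm high; origin under its centre. Leave alone.

How it is judged:
By the outcome, as a careful person would: the job done as asked, in the order asked, and still so for the second after the job is handed in, with the robot touching nothing.
It also fails if it takes over 64 s, if anything falls off the work surface, if the arm or the gripper's body presses on something with over 40 N, if the wrist force passes 120 N, or if a joint passes its speed limit or range.

## Robot

A 7-joint arm with a two-finger parallel gripper is mounted at the origin on the work surface. World frame = base frame: x ahead of the robot, y to its left, z up, the work surface at z = 0. Lengths are in m, angles in rad, forces in N, time in s.
With the tool pointing down it reaches from about 0.4 to 0.85 m from the base axis. Payload 4.5 kg.
Tool frame: the origin (TCP) lies midway between the tips of the shut fingers; the grasp point (between the pads) lies 19 mm behind it; z points along the fingers, y is the line along which they close (so a half turn about z gives the same grasp; the last joint's range is limited). The gripper opens to 85 mm and grips with 20 to 120 N. Pads are 22 mm wide; open, the fingers measure 114 mm over their backs; the gripper's body (76 mm by 85 mm) begins 54 mm behind the grasp point. The pads swing forward as they close: fully open they stand 13 mm farther back than shut.
Start: joints at [-1.145, 0.689, -0.195, 1.565, 0.157, 0.902, -0.215], TCP at [0.239, 0.578, 0.231] pointing down, gripper open.
Joint ranges: [-3.01, 3.01], [-0.46, 2.08], [-1.47, 1.51], [0.13, 2.56], [-1, 4.14], [0.04, 2.09], [-2.66, 2.66]. Speed limits (rad/s): [2.57, 2.57, 3.14, 3.14, 3.14, 3.14, 3.14].

## Interface

Orientations are given as a rotation vector (axis times angle).
In Python, from plant import env gives the robot as it stands.
- The arm moves only by the tool step_arm, never from a script. Its arguments are lists of equal length, an entry for each row: "gripper": the closure in counts, from 0 (fully open) to 255 (shut); "travel": the shift along the tool's x, y, z in m, a list of three; "spin": the turn about the tool's z in rad. In form: {"gripper": [gripper, ...], "travel": [[dx, dy, dz], ...], "spin": [spin, ...]}. A call has 1 to 10 rows; each row shifts and turns the commanded pose from where the row before left it, along the tool's axes as they then stand; what a row does not reach is not made up. A row lasts 1/12 s, in which the tool goes at most 41.7 mm and 7.16 degrees, less where a joint would pass 70% of its speed; a pose out of reach is approached as far as the arm can. A call with a gripper value outside its range is refused whole. The fingers move at their own pace and stop on an object; "newtons" is the grip in N (left out, the last holds). Time passes only in rows, so rows that do not move let the fingers close. It gives the time, the measured TCP pose, the force, the opening and the grip force at its end, in the units of the state.
- env.get_obs(): the state, without advancing time (a new reading comes with each control period).
- env.camera(name): name is "side" or "top"; returns a dict with "image" (384x512x3 uint8, blue, green, red), "depth" (384x512 float32, m along the optical axis (not along the pixel's ray), 0 where there is no reading), "mtx" (3x3 intrinsics, pixels), "k1" (the pictures are not rectified: a ray, as slopes to the right and down, at radius r is drawn at 1 + k1 r^2 times it, then the intrinsics apply), "R" (3x3) and "t" (3): a world point X has camera coordinates R X + t. Camera axes: x right, y down, z forward; pixel columns grow to the right and rows downward; lengths in m; the calibration is good to about 2 mm. A picture is of the moment at which its call begins.
- env.finish_job(): hands the job in; it is judged then, once.
The state is a dict: "clock": time; "q": joint angles; "qvel": joint speeds; "effort": joint torques, N m; "eef_pos": TCP position; "tcp_rot": TCP orientation; "contact_force": force on the tool from outside, world axes, zero at the start; "ft_torque": the same for the moment, N m; "finger_gap": opening from 0.0 (shut) to 1.0 (fully open); "grasp_force": force on a finger pad.
Only numpy, scipy, OpenCV 4.12 (cv2) and the standard library are available. Lean on these libraries where they do the work, as an engineer would, in place of code of your own. Each camera call takes 0.05 s, during which the arm holds its last target. There are 200 camera calls.

## Working session

There is one attempt and no reset: what is moved stays moved. The work goes in short steps, Python scripts to look and compute and a tool call to move; the robot and the scene stay as the last step left them, time stands still between calls to the robot, and variables do not carry over. Pictures are saved under pics/ and viewed, at most 10 in all, crops included, and the job is handed in when it is done.

Besides the shell and the picture viewer there is one more tool, called after "Request:" as name([rows], argument=value, ...), one row to a line, values as JSON. step_arm: Moves the arm, as the interface text tells. Its arguments: {"type":"object","properties":{"gripper":{"type":"array","items":{"type":"number"}},"travel":{"type":"array","items":{"type":"array","items":{"type":"number"}}},"spin":{"type":"array","items":{"type":"number"}},"newtons":{"type":"number"}},"required":["gripper","travel","spin"]}

```bash
mkdir -p pics; cat > h.py <<'E'
import numpy as np, cv2, pickle
from plant import env
def grab(n):
    c=env.camera(n); return c
def cloud(c):
    h,w=c['depth'].shape
    u,v=np.meshgrid(np.arange(w),np.arange(h))
    K=c['mtx']
    p=cv2.undistortPoints(np.stack([u,v],-1).reshape(-1,1,2).astype(np.float64),K,np.array([c['k1'],0,0,0,0.]))if False else None
    d=np.stack([(u-K[0,2])/K[0,0],(v-K[1,2])/K[1,1]],-1)
    x=d.copy()
    for _ in range(10): x=d/(1+c['k1']*(x**2).sum(-1,keepdims=True))
    z=c['depth'][...,None]
    P=np.concatenate([x*z,z],-1)
    W=(P-c['t'])@c['R']
    W[c['depth']<=0]=np.nan
    return W
E
python3 - <<'E'
from h import *
ims=[]
for n in('side','top'):
    c=grab(n); cv2.imwrite(f'pics/{n}0.png',c['image']); pickle.dump(c,open(n+'0.pkl','wb'))
    print(n,c['R'].round(3).tolist(),(-c['R'].T@c['t']).round(3),c['k1'],c['mtx'][0,0])
o=env.get_obs();print({k:np.round(v,3) for k,v in o.items()})
E
```

```text
side [[0.87, -0.492, -0.022], [-0.297, -0.488, -0.821], [0.393, 0.721, -0.57]] [ 0.192 -0.774  0.782] -0.12508016836198008 390.54697866957156
top [[-0.026, -1.0, -0.005], [-0.979, 0.027, -0.2], [0.2, -0.001, -0.98]] [ 0.326 -0.004  1.61 ] -0.14113786444081053 400.3180938857509
{'clock': np.float64(0.1), 'q': array([-1.145,  0.69 , -0.195,  1.566,  0.157,  0.903, -0.215]), 'qvel': array([ 0.   , -0.004,  0.001, -0.003,  0.001,  0.001,  0.002]), 'effort': array([-4.0000e-03, -5.4060e+01, -1.2720e+00, -1.5898e+01,  9.0000e-03,
        4.0000e-03, -0.0000e+00]), 'eef_pos': array([0.238, 0.577, 0.231]), 'tcp_rot': array([-6.110e-01, -3.081e+00,  3.000e-03]), 'contact_force': array([ 0.113,  0.295, -0.491]), 'ft_torque': array([ 0.07 ,  0.023, -0.008]), 'grasp_force': np.float64(0.0), 'finger_gap': np.float64(1.001)}
```

View pics/side0.png

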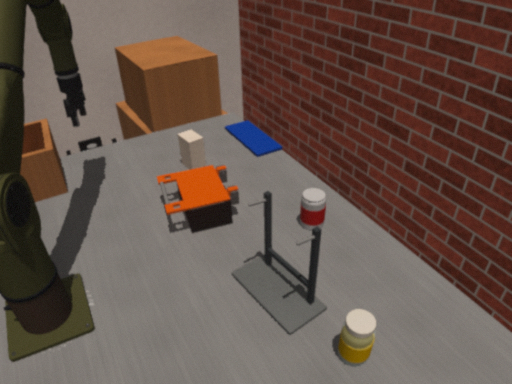

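View pics/top0.png

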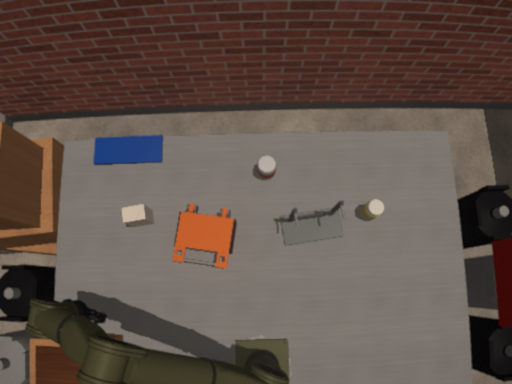

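Side view: lid about (200,190), stand posts at (268,195) and (317,232). Top view: lid at (205,238) with its bar near (200,258), stand at (312,222), jar right of the stand at (373,209), tin at (266,167), carton at (134,214).

```bash
cat >> h.py <<'E'
def orange(c):
    h=cv2.cvtColor(c['image'],cv2.COLOR_BGR2HSV)
    return (h[...,0]<14)&(h[...,1]>200)&(h[...,2]>120)
def project(c,X):
    rv=cv2.Rodrigues(c['R'])[0]
    return cv2.projectPoints(np.float64(X).reshape(-1,1,3),rv,np.float64(c['t']),c['mtx'],np.array([c['k1'],0,0,0.]))[0].reshape(-1,2)
E
python3 - <<'E'
from h import *
for n in('side','top'):
    c=pickle.load(open(n+'0.pkl','rb')); W=cloud(c)
    m=orange(c)&(W[...,2]>0.06)&(W[...,2]<.12)&(W[...,0]>0.3)&(W[...,0]<.9); P=W[m]
    print(n,len(P),'lid z pct',np.nanpercentile(P[:,2],[5,50,95]).round(4))
    P=P[P[:,2]>.085]
    r=cv2.minAreaRect(P[:,:2].astype(np.float32)*1000); print('rect mm',r)
    s=(W[...,0]>.3)&(W[...,0]<1)&(W[...,1]<.1)&(W[...,1]>-.5)
    b=W[s&(W[...,2]>.006)&(W[...,2]<.02)]
    # base: grey slab
    r=cv2.minAreaRect(b[:,:2].astype(np.float32)*1000); print('base',len(b),r)
    p=W[s&(W[...,2]>.15)&(W[...,2]<.27)]
    if len(p)>4:
        _,l,ce=cv2.kmeans(p[:,:2].astype(np.float32),2,None,(3,50,1e-5),5,cv2.KMEANS_PP_CENTERS)
        for k in(0,1):
            q=p[l.ravel()==k]; print('post',len(q),np.median(q,0).round(3),q.min(0).round(3),q.max(0).round(3))
            q=q[q[:,2]>.225]; print(' top',len(q),np.median(q,0).round(3))
E
```

```text
side 1904 lid z pct [0.0891 0.0918 0.0945]
rect mm ((507.5790710449219, 206.99505615234375), (211.62738037109375, 223.00930786132812), 80.33573150634766)
base 3710 ((545.9921875, -185.08163452148438), (519.5338745117188, 365.0082092285156), 65.43951416015625)
post 383 [ 0.585 -0.299  0.217] [ 0.534 -0.304  0.15 ] [ 0.599 -0.286  0.248]
 top 169 [ 0.583 -0.299  0.237]
post 311 [ 0.563 -0.134  0.214] [ 0.513 -0.139  0.151] [ 0.577 -0.122  0.248]
 top 129 [ 0.561 -0.134  0.237]
top 0 lid z pct nan
rect mm ((0.0, 0.0), (0.0, 0.0), 0.0)
base 2789 ((622.62646484375, -200.33456420898438), (643.7194213867188, 598.8280639648438), 0.06028559431433678)
post 77 [ 0.583 -0.293  0.237] [ 0.537 -0.304  0.151] [ 0.597 -0.285  0.254]
 top 52 [ 0.578 -0.296  0.242]
post 67 [ 0.561 -0.132  0.238] [ 0.514 -0.141  0.155] [ 0.573 -0.123  0.255]
 top 52 [ 0.553 -0.134  0.24 ]
  return np.nanmean(a, axis, out=out, keepdims=keepdims)
```

Request:
step_arm([
  [0, 0, 0],
  [0, 0, 0],
  [0, 0, 0],
  [0, 0, 0],
  [0, 0, 0],
  [0, 0, 0],
  [0, 0, 0],
  [0, 0, 0],
  [0, 0, 0],
  [0, 0, 0],
], gripper=[135, 135, 135, 135, 135, 135, 135, 135, 135, 135], spin=[0.1225, 0.1225, 0.1225, 0.1225, 0.1225, 0.1225, 0.1225, 0.1225, 0.1225, 0.1225], newtons=60)

```text
clock: 0.93
eef_pos: [0.2384, 0.5773, 0.2308]
tcp_rot: [2.278, 2.163, -0.002]
contact_force: [0.3, 0.3, 0.2]
finger_gap: 0.469
grasp_force: 0.0
```

```bash
cat >> h.py <<'E'
def axes():
    o=env.get_obs(); R=cv2.Rodrigues(np.float64(o['tcp_rot']))[0]; return o,R
def plan(target,yaw):
    # residual in tool axes to target TCP, and spin so that tool y points along world yaw (deg)
    o,R=axes(); d=R.T@(np.array(target)-o['eef_pos']); a=np.degrees(np.arctan2(R[1,1],R[0,1]))
    print('tcp',o['eef_pos'].round(4),'tooly yaw',a.round(2),'tilt',R[2,2].round(5),'travel',d.round(4),'spin',np.radians(a-yaw).round(4),'gap',round(float(o['finger_gap']),3),'F',o['contact_force'].round(1),'t',o['clock'])
E
python3 - <<'E'
from h import *
# refined lid/stand from first images
for n in('side','top'):
    c=pickle.load(open(n+'0.pkl','rb')); W=cloud(c)
    hs=cv2.cvtColor(c['image'],cv2.COLOR_BGR2HSV)
    if n=='top': print('lid px',hs[235,205],W[235,205].round(3), 'table',W[300,300].round(3))
    m=(hs[...,0]<20)&(hs[...,1]>180)&(W[...,0]>0.3)&(W[...,0]<.75)&(W[...,1]>.05)&(W[...,1]<.4)&(W[...,2]>.08)&(W[...,2]<.11); P=W[m]
    if len(P)>20: print(n,len(P),np.median(P[:,2]),cv2.minAreaRect(P[:,:2].astype(np.float32)*1000))
    a=np.radians(7.5); A=np.array([[np.cos(a),np.sin(a)],[-np.sin(a),np.cos(a)]])
    s=(W[...,0]>.45)&(W[...,0]<.7)&(W[...,1]<-.05)&(W[...,1]>-.4)
    for lo,hi in((.1,.2),(.2,.235),(.243,.26)):
        p=W[s&(W[...,2]>lo)&(W[...,2]<hi)]; q=p[:,:2]@A.T
        for g in(q[q[:,1]>-.28],q[q[:,1]<=-.28]):
            if len(g): print(n,lo,hi,len(g),'sx,sy 5/50/95',np.percentile(g,[3,50,97],axis=0).round(4).tolist())
plan([.4055,.2245,.18],-9.7)
E
```

```text
side 1990 0.09173718724740401 ((507.9415283203125, 208.091064453125), (213.90997314453125, 224.06056213378906), 80.33573150634766)
side 0.1 0.2 247 sx,sy 5/50/95 [[0.5387, -0.2101], [0.5422, -0.2072], [0.5536, -0.1964]]
side 0.1 0.2 273 sx,sy 5/50/95 [[0.5397, -0.3756], [0.5418, -0.3731], [0.5536, -0.3615]]
side 0.2 0.235 100 sx,sy 5/50/95 [[0.5103, -0.2093], [0.5402, -0.2066], [0.5507, -0.1991]]
side 0.2 0.235 128 sx,sy 5/50/95 [[0.5175, -0.3758], [0.5405, -0.3721], [0.5524, -0.3626]]
side 0.243 0.26 29 sx,sy 5/50/95 [[0.5394, -0.2092], [0.5447, -0.2021], [0.5521, -0.195]]
side 0.243 0.26 42 sx,sy 5/50/95 [[0.5392, -0.3752], [0.5449, -0.3689], [0.5529, -0.3616]]
lid px [ 10 196 196] [0.505 0.201 0.094] table [ 0.248 -0.159 -0.002]
top 2093 0.09310315152058167 ((506.1291198730469, 207.03695678710938), (207.61595153808594, 221.00552368164062), 80.56275939941406)
top 0.1 0.2 22 sx,sy 5/50/95 [[0.5391, -0.2077], [0.5402, -0.198], [0.5514, -0.1966]]
top 0.1 0.2 34 sx,sy 5/50/95 [[0.5388, -0.3731], [0.5408, -0.3614], [0.5511, -0.3598]]
top 0.2 0.235 12 sx,sy 5/50/95 [[0.5226, -0.2075], [0.538, -0.2011], [0.5491, -0.1965]]
top 0.2 0.235 17 sx,sy 5/50/95 [[0.515, -0.3719], [0.5398, -0.362], [0.5509, -0.3602]]
top 0.243 0.26 18 sx,sy 5/50/95 [[0.5034, -0.2093], [0.5444, -0.2029], [0.5509, -0.1973]]
top 0.243 0.26 19 sx,sy 5/50/95 [[0.5055, -0.3744], [0.5447, -0.3665], [0.5526, -0.3602]]
tcp [0.2384 0.5773 0.2308] tooly yaw -2.98 tilt -1.0 travel [-0.3436  0.1853  0.0511] spin 0.1174 gap 0.469 F [0.3 0.3 0.2] t 0.9333
```

Request:
step_arm([
  [0, 0, 0],
  [-0.032, 0.022, 0.004],
  [-0.032, 0.022, 0.004],
  [-0.032, 0.022, 0.004],
  [-0.032, 0.022, 0.004],
  [-0.032, 0.022, 0.004],
  [-0.032, 0.022, 0.004],
  [-0.032, 0.022, 0.004],
  [-0.032, 0.022, 0.004],
  [-0.032, 0.022, 0.004],
], gripper=[135, 135, 135, 135, 135, 135, 135, 135, 135, 135], spin=[0.115, 0, 0, 0, 0, 0, 0, 0, 0, 0])

```text
clock: 1.77
eef_pos: [0.3882, 0.26, 0.195]
tcp_rot: [-2.392, -2.036, 0.0]
contact_force: [0.9, 0.0, -0.1]
finger_gap: 0.475
grasp_force: 0.0
```

```bash
python3 - <<'E'
from h import *
plan([.405,.2247,.14],-9.55)
E
```

```text
tcp [0.3882 0.26   0.195 ] tooly yaw -9.19 tilt -1.0 travel [-0.0321  0.0223  0.055 ] spin 0.0063 gap 0.475 F [ 0.9  0.  -0.1] t 1.7667
```

Move above the bar, then take a close look.

Request:
step_arm([
  [-0.016, 0.011, 0.02],
  [-0.016, 0.011, 0.02],
  [0, 0, 0.015],
  [0, 0, 0],
], gripper=[135, 135, 135, 135], spin=[0.006, 0, 0, 0])

```text
clock: 2.1
eef_pos: [0.4035, 0.2242, 0.1381]
tcp_rot: [-2.402, -2.025, 0.008]
contact_force: [-0.5, -0.1, -0.0]
finger_gap: 0.47
grasp_force: 0.0
```

```bash
python3 - <<'E'
from h import *
plan([.405,.2247,.07],-9.55)
c=grab('side'); pickle.dump(c,open('side1.pkl','wb'))
for X in([.405,.2247,.089],[.415+.0,.223,.089]): print(project(c,X))
u,v=project(c,[.405,.2247,.1])[0].astype(int)
im=c['image'][v-60:v+60,u-80:u+80]; cv2.imwrite('pics/s1.png',cv2.resize(im,None,fx=5,fy=5,interpolation=cv2.INTER_CUBIC)); print(u-80,v-60)
E
```

```text
tcp [0.4035 0.2242 0.1381] tooly yaw -9.73 tilt -0.99999 travel [0.001  0.0017 0.0681] spin -0.0032 gap 0.47 F [-0.5 -0.1 -0. ] t 2.1
[[163.85035723 193.30832623]]
[[167.09207288 192.60817052]]
83 130
```

View pics/s1.png

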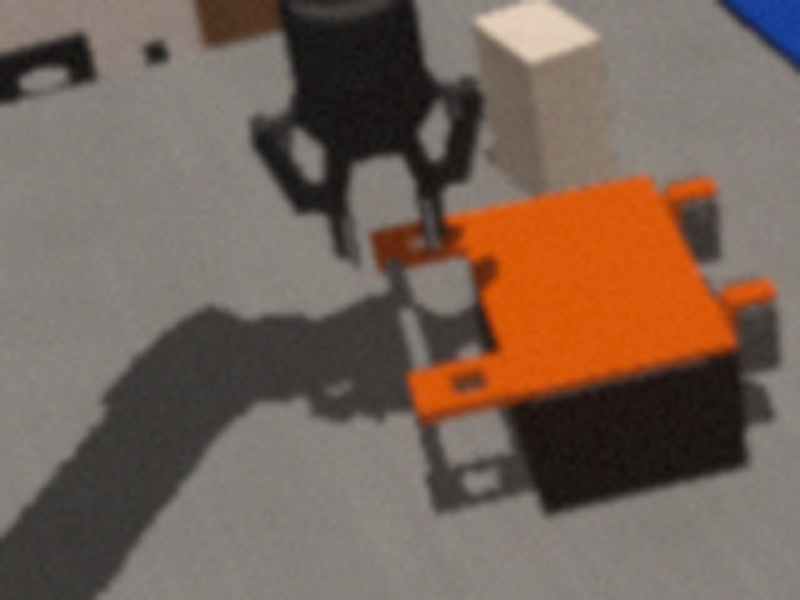

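The bar runs (395,265)–(425,360) in the crop, with its middle at pixel (165,193). The prediction was (164,193), so the fingers straddle it. Next: descend and close.

Request:
step_arm([
  [0.001, 0.002, 0.024],
  [0, 0, 0.024],
  [0, 0, 0.018],
  [0, 0, 0.002],
  [0, 0, 0],
  [0, 0, 0],
  [0, 0, 0],
  [0, 0, 0],
  [0, 0, 0],
  [0, 0, 0],
], gripper=[135, 135, 135, 135, 255, 255, 255, 255, 255, 255], spin=[0, 0, 0, 0, 0, 0, 0, 0, 0, 0])

```text
clock: 2.98
eef_pos: [0.4069, 0.228, 0.0733]
tcp_rot: [-2.398, -2.029, -0.003]
contact_force: [-1.6, 1.7, 6.0]
finger_gap: 0.115
grasp_force: 58.8
```

```bash
python3 - <<'E'
from h import *
plan([.405,.2247,.07],-9.55); print(env.get_obs()['grasp_force'])
E
```

```text
tcp [0.4069 0.228  0.0733] tooly yaw -9.53 tilt -1.0 travel [-0.0035 -0.0013  0.0033] spin 0.0004 gap 0.115 F [-1.6  1.7  6. ] t 2.9833
58.816049695014954
```

Request:
step_arm([
  [0, 0.0003, -0.0106],
  [0, 0.0008, -0.0105],
  [0, 0.0014, -0.0105],
  [0, 0.0019, -0.0104],
  [0, 0.0025, -0.0103],
  [0, 0.003, -0.0101],
  [0, 0.0035, -0.01],
  [0, 0.0041, -0.0098],
  [0, 0.0045, -0.0095],
  [0, 0.0051, -0.0093],
], gripper=[255, 255, 255, 255, 255, 255, 255, 255, 255, 255], spin=[0, 0, 0, 0, 0, 0, 0, 0, 0, 0])

```text
clock: 3.82
eef_pos: [0.4313, 0.222, 0.1736]
tcp_rot: [-2.398, -2.028, 0.006]
contact_force: [-2.3, 0.8, -3.6]
finger_gap: 0.117
grasp_force: 58.3
```

```bash
python3 - <<'E'
from h import *
x=np.array([np.cos(np.radians(-9.55)),np.sin(np.radians(-9.55))])
p=np.array([.4069,.228])+.0271*x
plan([p[0],p[1],.0733+.101],-9.55); print(env.get_obs()['grasp_force'])
E
```

```text
tcp [0.4313 0.222  0.1736] tooly yaw -9.55 tilt -0.99999 travel [ 0.0018  0.002  -0.0008] spin -0.0001 gap 0.117 F [-2.3  0.8 -3.6] t 3.8167
58.29228401184082
```

Request:
step_arm([
  [0, 0.0055, -0.009],
  [0, 0.006, -0.0087],
  [0, 0.0064, -0.0084],
  [0, 0.0069, -0.0081],
  [0, 0.0073, -0.0076],
  [0, 0.0076, -0.0073],
  [0, 0.0081, -0.0069],
  [0, 0.0084, -0.0064],
  [0, 0.0087, -0.006],
  [0, 0.009, -0.0055],
], gripper=[255, 255, 255, 255, 255, 255, 255, 255, 255, 255], spin=[0, 0, 0, 0, 0, 0, 0, 0, 0, 0])

```text
clock: 4.65
eef_pos: [0.4998, 0.2108, 0.2481]
tcp_rot: [-2.391, -2.026, 0.015]
contact_force: [-14.4, 0.3, 17.9]
finger_gap: 0.112
grasp_force: 61.3
```

Request:
step_arm([
  [0, 0.0093, -0.0051],
  [0, 0.0095, -0.0045],
  [0, 0.0098, -0.0041],
  [0, 0.01, -0.0035],
  [0, 0.0101, -0.003],
  [0, 0.0103, -0.0025],
  [0, 0.0104, -0.0019],
  [0, 0.0105, -0.0014],
  [0, 0.0105, -0.0008],
  [0, 0.008, 0],
], gripper=[255, 255, 255, 255, 255, 255, 255, 255, 255, 255], spin=[0, 0, 0, 0, 0, 0, 0, 0, 0, 0])

```text
clock: 5.48
eef_pos: [0.6036, 0.1939, 0.2755]
tcp_rot: [-2.399, -2.028, -0.002]
contact_force: [-1.7, -0.1, 7.5]
finger_gap: 0.113
grasp_force: 65.5
```

```bash
python3 - <<'E'
from h import *
x=np.array([np.cos(np.radians(-9.55)),np.sin(np.radians(-9.55))])
p=np.array([.4069,.228])+.202*x
plan([p[0],p[1],.0733+.202],-9.55); print(env.get_obs()['grasp_force'])
c=grab('side'); W=cloud(c); pickle.dump(c,open('side2.pkl','wb'))
h=cv2.cvtColor(c['image'],cv2.COLOR_BGR2HSV)
m=(h[...,0]<20)&(h[...,1]>180)&(W[...,0]>.45)&(W[...,0]<.75)&(W[...,1]>.05)&(W[...,1]<.4)&(W[...,2]>.1)&(W[...,2]<.33)
P=W[m]; s=P[:,:2]@x; q=P[:,:2]@np.array([-x[1],x[0]])
for lo in np.arange(.1,.32,.02):
    k=(P[:,2]>=lo)&(P[:,2]<lo+.02)
    if k.sum()>5: print(round(lo,2),k.sum(),'s',np.percentile(s[k],[5,50,95]).round(4),'q',np.percentile(q[k],[2,98]).round(4))
cv2.imwrite('pics/s2.png',cv2.resize(c['image'][60:240,60:300],None,fx=3,fy=3,interpolation=cv2.INTER_CUBIC))
E
```

```text
tcp [0.6036 0.1939 0.2755] tooly yaw -9.6 tilt -1.0 travel [0.001  0.0024 0.0002] spin -0.0008 gap 0.113 F [-1.7 -0.1  7.5] t 5.4833
65.54259896278381
0.1 17 s [0.5546 0.5598 0.5631] q [0.184  0.3084]
0.12 11 s [0.5599 0.5625 0.5639] q [0.1828 0.1871]
0.14 11 s [0.5613 0.5621 0.5646] q [0.1832 0.1869]
0.16 7 s [0.5618 0.563  0.565 ] q [0.1819 0.1858]
0.18 12 s [0.5604 0.5632 0.5647] q [0.1838 0.1885]
0.2 9 s [0.561  0.5625 0.565 ] q [0.1816 0.1872]
0.22 28 s [0.559  0.5597 0.5631] q [0.1828 0.3479]
0.24 84 s [0.5589 0.5601 0.5644] q [0.1832 0.3602]
0.26 26 s [0.5592 0.5605 0.5649] q [0.1836 0.3003]
0.28 50 s [0.5451 0.5609 0.5654] q [0.1836 0.384 ]
```

View pics/s2.png

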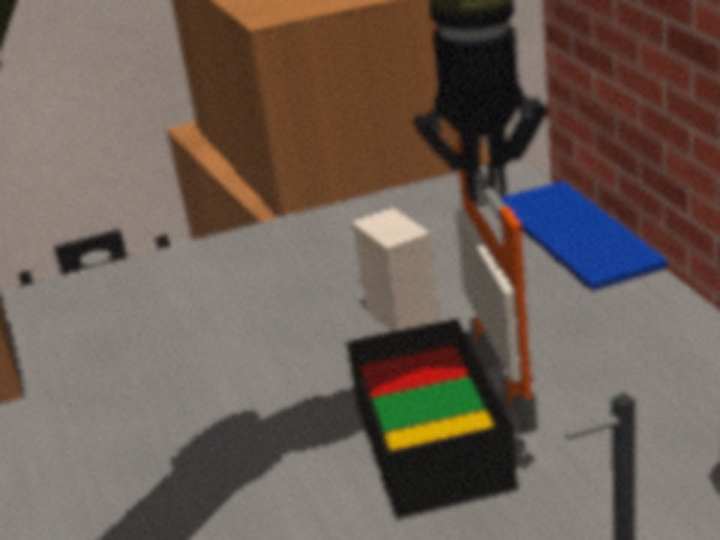

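Lid stands upright: edge s ≈ 0.5625 from z = 0.12 to 0.20. Lift it straight up.

Request:
step_arm([
  [0, 0, 0],
  [0, 0, -0.004],
  [0, 0, -0.006],
  [0, 0, -0.007],
  [0, 0, -0.008],
  [0, 0, -0.008],
  [0, 0, -0.01],
  [0, 0, -0.01],
  [0, 0, -0.01],
  [0, 0, -0.006],
], gripper=[255, 255, 255, 255, 255, 255, 255, 255, 255, 255], spin=[0, 0, 0, 0, 0, 0, 0, 0, 0, 0], newtons=90)

```text
clock: 6.37
eef_pos: [0.6038, 0.1942, 0.345]
tcp_rot: [2.398, 2.028, 0.004]
contact_force: [0.6, 0.4, -3.0]
finger_gap: 0.106
grasp_force: 87.9
```

```bash
python3 - <<'E'
from h import *
plan([.436,.222,.345],-9.55)
c=grab('side'); W=cloud(c)
x=np.array([np.cos(np.radians(-9.55)),np.sin(np.radians(-9.55))])
h=cv2.cvtColor(c['image'],cv2.COLOR_BGR2HSV)
m=(h[...,0]<20)&(h[...,1]>180)&(W[...,0]>.45)&(W[...,0]<.75)&(W[...,1]>.05)&(W[...,1]<.4)&(W[...,2]>.1)&(W[...,2]<.41)
P=W[m]; s=P[:,:2]@x; q=P[:,:2]@np.array([-x[1],x[0]]); print('zmin',np.percentile(P[:,2],[0,1,5]))
for lo in np.arange(.12,.4,.03):
    k=(P[:,2]>=lo)&(P[:,2]<lo+.03)
    if k.sum()>5: print(round(lo,2),k.sum(),'s',np.percentile(s[k],[5,50,95]).round(4),'q',np.percentile(q[k],[2,98]).round(4))
E
```

```text
tcp [0.6038 0.1942 0.345 ] tooly yaw -9.57 tilt -1.0 travel [-0.0005 -0.1701 -0.0004] spin -0.0004 gap 0.106 F [ 0.6  0.4 -3. ] t 6.3667
zmin [0.1661889  0.16776136 0.18186199]
0.15 15 s [0.5569 0.5601 0.5636] q [0.1914 0.3466]
0.18 23 s [0.5608 0.5623 0.566 ] q [0.1826 0.2029]
0.21 16 s [0.5627 0.5648 0.5663] q [0.1833 0.191 ]
0.24 19 s [0.5614 0.5642 0.5661] q [0.1834 0.1893]
0.27 19 s [0.5615 0.563  0.565 ] q [0.1837 0.374 ]
0.3 139 s [0.5593 0.5615 0.5649] q [0.1842 0.3861]
0.33 62 s [0.5588 0.5608 0.5655] q [0.1836 0.3895]
0.36 37 s [0.5565 0.5616 0.5658] q [0.184  0.3906]
```

Request:
step_arm([
  [0, -0.005, 0],
  [0, -0.01, 0],
  [0, -0.016, 0],
  [0, -0.02, 0],
  [0, -0.022, 0],
  [0, -0.022, 0],
  [0, -0.022, 0],
  [0, -0.02, 0],
  [0, -0.016, 0],
  [0, -0.01, 0],
], gripper=[255, 255, 255, 255, 255, 255, 255, 255, 255, 255], spin=[0, 0, 0, 0, 0, 0, 0, 0, 0, 0])

```text
clock: 7.25
eef_pos: [0.4396, 0.2213, 0.3426]
tcp_rot: [-2.396, -2.03, 0.003]
contact_force: [-0.5, -0.6, -3.6]
finger_gap: 0.107
grasp_force: 87.9
```

Request:
step_arm([
  [0, -0.005, 0],
  [0, 0, 0],
  [0, 0, 0],
  [0, 0, 0],
  [0, 0, 0],
  [0, 0, 0],
  [0, 0, 0],
  [0, 0, 0],
  [0, 0, 0],
  [0, 0, 0],
], gripper=[255, 255, 255, 255, 255, 255, 255, 255, 255, 255], spin=[0, -0.02, -0.04, -0.05, -0.05, -0.05, -0.04, -0.03, -0.018, 0])

```text
clock: 8.08
eef_pos: [0.4384, 0.2216, 0.3429]
tcp_rot: [2.071, 2.361, 0.0]
contact_force: [0.4, -0.2, -3.0]
finger_gap: 0.104
grasp_force: 87.9
```

```bash
python3 - <<'E'
from h import *
plan([.4877,-.2187,.300],7.5)
E
```

```text
tcp [0.4384 0.2216 0.3429] tooly yaw 7.48 tilt -1.0 travel [-0.4429 -0.0085  0.0429] spin -0.0003 gap 0.104 F [ 0.4 -0.2 -3. ] t 8.0833
```

Request:
step_arm([
  [-0.006, -0.001, 0],
  [-0.014, -0.001, 0],
  [-0.02, -0.001, 0],
  [-0.026, -0.001, 0],
  [-0.026, -0.001, 0],
  [-0.026, -0.001, 0],
  [-0.026, -0.001, 0],
  [-0.026, -0.001, 0],
  [-0.026, 0, 0],
  [-0.026, 0, 0],
], gripper=[255, 255, 255, 255, 255, 255, 255, 255, 255, 255], spin=[0, 0, 0, 0, 0, 0, 0, 0, 0, 0])

```text
clock: 8.92
eef_pos: [0.4585, -0.0012, 0.3431]
tcp_rot: [2.072, 2.361, 0.0]
contact_force: [0.6, -0.1, -3.7]
finger_gap: 0.104
grasp_force: 87.9
```

Request:
step_arm([
  [-0.026, 0, 0],
  [-0.026, 0, 0],
  [-0.026, 0, 0],
  [-0.026, 0, 0],
  [-0.026, 0, 0.005],
  [-0.026, 0, 0.007],
  [-0.026, 0, 0.01],
  [-0.02, 0, 0.01],
  [-0.013, 0, 0.008],
  [-0.006, 0, 0.003],
], gripper=[255, 255, 255, 255, 255, 255, 255, 255, 255, 255], spin=[0, 0, 0, 0, 0, 0, 0, 0, 0, 0])

```text
clock: 9.75
eef_pos: [0.4865, -0.2208, 0.2987]
tcp_rot: [-2.075, -2.358, 0.003]
contact_force: [0.3, -0.9, -3.8]
finger_gap: 0.101
grasp_force: 87.9
```

```bash
cat > m.py <<'E'
from h import *
a=np.radians(7.5); A=np.array([[np.cos(a),np.sin(a),0],[-np.sin(a),np.cos(a),0],[0,0,1]])
o,R=axes(); print('tcp in stand axes',(A@o['eef_pos']-[.509,-.285,0]).round(4))
for n in('side','top'):
    c=grab(n); W=cloud(c); pickle.dump(c,open(n+'3.pkl','wb'))
    h=cv2.cvtColor(c['image'],cv2.COLOR_BGR2HSV)
    Q=W@A.T-[.509,-.285,0]
    m=(h[...,0]<20)&(h[...,1]>180)&(abs(Q[...,0])<.15)&(abs(Q[...,1])<.16)&(Q[...,2]>.03)&(Q[...,2]<.4); P=Q[m]
    print(n,len(P))
    for lo in np.arange(.04,.36,.03):
        k=(P[:,2]>=lo)&(P[:,2]<lo+.03)
        if k.sum()>5: print(round(lo,2),k.sum(),'x',np.percentile(P[k,0],[5,50,95]).round(4),'y',np.percentile(P[k,1],[2,98]).round(4))
    if n=='side':
        L=P[(P[:,2]>.12)&(P[:,2]<.3)]
        for y0,y1 in((-.11,-.06),(-.06,0),(0,.06),(.06,.11)):
            k=(L[:,1]>y0)&(L[:,1]<y1)
            if k.sum()>5: print('  y',y0,y1,k.sum(),'x med',np.median(L[k,0]).round(4),'zmax',L[k,2].max().round(3))
E
python3 m.py; python3 - <<'E'
from h import *
plan([.4877,-.2187,.2465],7.5)
c=pickle.load(open('side3.pkl','rb')); cv2.imwrite('pics/s3.png',cv2.resize(c['image'][100:320,170:390],None,fx=2.7,fy=2.7,interpolation=cv2.INTER_CUBIC))
E
```

```text
tcp in stand axes [-0.0555  0.0026  0.2987]
side 1164
0.1 120 x [-0.063  -0.0607 -0.0459] y [-0.0746  0.0677]
0.13 45 x [-0.0568 -0.0558 -0.0518] y [-0.1056 -0.0558]
0.16 39 x [-0.0572 -0.0559 -0.0524] y [-0.1048 -0.0983]
0.19 52 x [-0.0575 -0.0561 -0.0505] y [-0.1047 -0.0973]
0.22 44 x [-0.0588 -0.0571 -0.0534] y [-0.1052 -0.0971]
0.25 506 x [-0.059  -0.0578 -0.0534] y [-0.1042  0.0989]
0.28 214 x [-0.0595 -0.0582 -0.0534] y [-0.105   0.0955]
0.31 134 x [-0.0597 -0.0583 -0.0522] y [-0.1043 -0.0665]
0.34 6 x [-0.1034 -0.0975 -0.0901] y [-0.0043  0.013 ]
  y -0.11 -0.06 453 x med -0.0573 zmax 0.3
  y -0.06 0 114 x med -0.0574 zmax 0.267
  y 0 0.06 118 x med -0.0577 zmax 0.277
  y 0.06 0.11 194 x med -0.0579 zmax 0.299
top 0
tcp [ 0.487  -0.2188  0.2993] tooly yaw 7.42 tilt -1.0 travel [-0.      0.0008  0.0528] spin -0.0015 gap 0.102 F [ 0.9  1.1 -3.3] t 9.85
```

View pics/s3.png

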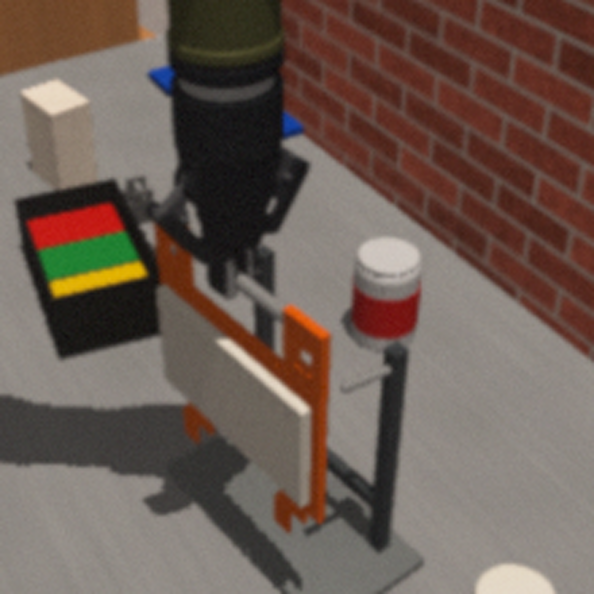

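Lid hangs in front of the pins. Right ear hole at crop (307,355), pixel (283.7,231.5); right pin tip at crop (343,388), pixel (297,243.7). Checking both against predictions.

```bash
python3 - <<'E'
from h import *
a=np.radians(7.5); A=np.array([[np.cos(a),np.sin(a),0],[-np.sin(a),np.cos(a),0],[0,0,1]])
c=pickle.load(open('side3.pkl','rb')); W=cloud(c); Q=W@A.T-[.509,-.285,0]
f=lambda X:project(c,A.T@(np.array(X)+[.509,-.285,0]))[0].round(1)
print('hole',f([-.055,-.084,.2912]),'tip',f([-.019,-.083,.239]),'root',f([.03,-.083,.230]))
h=cv2.cvtColor(c['image'],cv2.COLOR_BGR2HSV)
m=(h[...,0]<20)&(h[...,1]>180)&(abs(Q[...,0]+.057)<.012)&(Q[...,1]<-.062)&(Q[...,1]>-.12)
P=Q[m]; print('ear top z',np.percentile(P[:,2],[95,98,99.5]).round(4))
k=(abs(Q[...,1]+.083)<.012)&(Q[...,0]>-.04)&(Q[...,0]<.025)&(Q[...,2]>.2); p=Q[k]
i=np.argsort(p[:,0]); print('pin pts',p[i][::max(1,len(i)//10)].round(4).tolist())
# hole blob: non-orange inside ear around (284,231)
print(Q[226:237,278:290,2].round(3)[::2,::2]); print(m[224:239,276:292].astype(int))
E
```

```text
hole [282.9 231.7] tip [295.8 243.5] root [313.2 236.6]
ear top z [0.3219 0.3227 0.3232]
pin pts [[-0.0183, -0.0829, 0.2372], [-0.0152, -0.0822, 0.2404], [-0.0119, -0.0846, 0.2402], [-0.008, -0.0865, 0.2366], [-0.0055, -0.0868, 0.2354], [-0.0004, -0.0841, 0.2387], [0.0032, -0.0863, 0.2355], [0.0074, -0.0846, 0.2374], [0.0121, -0.0858, 0.2355], [0.0157, -0.0851, 0.233], [0.0188, -0.085, 0.2312], [0.0236, -0.0825, 0.2351]]
[[ 0.301  0.305  0.31   0.311  0.316  0.32 ]
 [ 0.295  0.299  0.303  0.306  0.31   0.313]
 [ 0.29   0.287 -0.     0.303  0.306  0.31 ]
 [ 0.284  0.282 -0.001 -0.001  0.301  0.305]
 [ 0.28   0.278  0.279 -0.002  0.298  0.301]
 [ 0.275  0.281  0.279  0.279  0.293  0.295]]
[[1 1 1 1 1 1 1 1 1 1 1 1 1 1 1 1]
 [1 1 1 1 1 1 1 1 1 1 1 1 1 1 1 1]
 [1 0 1 1 1 1 1 1 1 1 1 1 1 1 1 1]
 [1 1 1 1 1 1 1 1 1 1 1 1 1 1 1 0]
 [1 1 1 1 1 1 1 1 1 1 1 1 1 1 1 1]
 [1 1 1 1 1 0 0 0 1 1 1 1 1 1 1 1]
 [1 1 1 1 1 0 0 0 0 1 1 1 1 1 1 1]
 [1 1 1 1 1 0 0 0 0 0 1 1 1 1 1 0]
 [1 1 1 1 1 0 0 0 0 0 1 1 1 1 1 1]
 [1 1 1 1 1 0 0 0 0 0 1 1 1 1 1 0]
 [1 1 1 1 1 1 0 0 0 0 1 1 1 1 1 0]
 [1 0 1 1 1 1 1 0 0 0 1 1 1 1 1 0]
 [1 1 1 1 1 1 1 1 1 1 1 1 1 1 1 0]
 [1 1 1 1 1 1 1 1 1 1 1 1 1 1 1 0]
 [1 1 1 1 1 1 1 1 1 1 1 1 1 1 1 0]]
```

Request:
step_arm([
  [0, 0, 0.006],
  [0, 0, 0.01],
  [0, 0, 0.012],
  [0, 0, 0.012],
  [0, 0, 0.008],
  [0, 0, 0.004],
  [0, 0, 0.001],
  [0, 0, 0],
  [0, 0, 0],
  [0, 0, 0],
], gripper=[255, 255, 255, 255, 255, 255, 255, 255, 255, 255], spin=[0, 0, 0, 0, 0, 0, 0, 0, 0, 0])

```text
clock: 10.68
eef_pos: [0.4879, -0.2184, 0.2476]
tcp_rot: [2.07, 2.361, 0.001]
contact_force: [-0.7, 0.6, -3.4]
finger_gap: 0.107
grasp_force: 87.9
```

```bash
python3 m.py | head -8; python3 - <<'E'
from h import *
plan([.4877,-.2187,.2465],7.5)
E
```

```text
tcp in stand axes [-0.0538  0.0047  0.2476]
side 1029
0.04 70 x [-0.0601 -0.0585 -0.0424] y [-0.071   0.0719]
0.07 63 x [-0.0604 -0.0551 -0.0501] y [-0.1009  0.0747]
0.1 37 x [-0.0547 -0.0533 -0.0497] y [-0.1028 -0.0939]
0.13 37 x [-0.0552 -0.0534 -0.0501] y [-0.1032 -0.0961]
0.16 40 x [-0.0553 -0.0541 -0.0503] y [-0.1027 -0.096 ]
0.19 365 x [-0.0572 -0.0556 -0.0513] y [-0.1015  0.0996]
tcp [ 0.4877 -0.2185  0.2475] tooly yaw 7.5 tilt -1.0 travel [-0.0002 -0.0001  0.001 ] spin -0.0 gap 0.106 F [ 0.1  0.5 -3.9] t 10.7833
```

Request:
step_arm([
  [-0.001, 0.003, 0.0005],
  [0, 0.005, 0],
  [0, 0.005, 0],
  [0, 0.005, 0],
  [0, 0.005, 0],
  [0, 0.005, 0],
  [0, 0.005, 0],
  [0, 0.005, 0],
  [0, 0.005, 0],
  [0, 0.004, 0.001],
], gripper=[255, 255, 255, 255, 255, 255, 255, 255, 255, 255], spin=[0, 0, 0, 0, 0, 0, 0, 0, 0, 0])

```text
clock: 11.62
eef_pos: [0.535, -0.2131, 0.2456]
tcp_rot: [2.071, 2.362, 0.001]
contact_force: [0.3, -0.6, -3.3]
finger_gap: 0.105
grasp_force: 88.0
```

```bash
python3 m.py | head -9; python3 - <<'E'
from h import *
c=pickle.load(open('side3.pkl','rb')); cv2.imwrite('pics/s4.png',cv2.resize(c['image'][150:310,220:360],None,fx=3.7,fy=3.7,interpolation=cv2.INTER_CUBIC))
E
```

```text
tcp in stand axes [-0.0064  0.0039  0.2456]
side 1024
0.04 86 x [-0.0127 -0.0111  0.0044] y [-0.0734  0.0726]
0.07 68 x [-0.0132 -0.0074 -0.0027] y [-0.1028  0.0721]
0.1 44 x [-0.0069 -0.0055 -0.0009] y [-0.1039 -0.0953]
0.13 35 x [-0.0079 -0.0063 -0.0024] y [-0.1033 -0.0964]
0.16 39 x [-0.0081 -0.0065 -0.0032] y [-0.1027 -0.0947]
0.19 375 x [-0.0097 -0.0083 -0.0043] y [-0.1021  0.0916]
0.22 200 x [-0.0103 -0.0086 -0.004 ] y [-0.1034  0.0961]
```

View pics/s4.png

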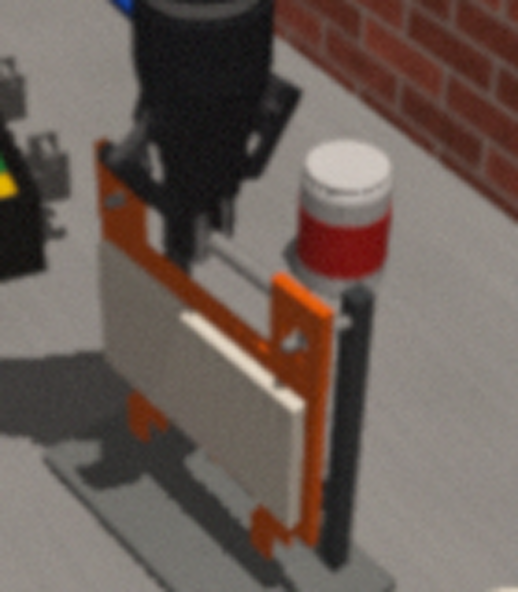

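Both pins show through the ear holes at crop (115,200) and (290,342). Push on, then lower to seat.

Request:
step_arm([
  [0, 0.005, 0.001],
  [0, 0.005, 0.001],
  [0, 0.005, 0.001],
  [0, 0.005, 0.001],
  [0, 0.005, 0.001],
  [0, 0.002, 0],
  [0, 0, 0.002],
  [0, 0, 0.002],
  [0, 0, 0.002],
  [0, 0, 0],
], gripper=[255, 255, 255, 255, 255, 255, 255, 255, 255, 255], spin=[0, 0, 0, 0, 0, 0, 0, 0, 0, 0])

```text
clock: 12.55
eef_pos: [0.5608, -0.2098, 0.2349]
tcp_rot: [2.071, 2.362, 0.0]
contact_force: [-0.7, 0.4, 1.1]
finger_gap: 0.102
grasp_force: 88.8
```

```bash
python3 m.py | head -9; python3 - <<'E'
from h import *
plan([.56,-.21,.23],7.5)
E
```

```text
tcp in stand axes [0.0196 0.0038 0.2349]
side 1047
0.04 128 x [0.0092 0.0114 0.0259] y [-0.0741  0.0726]
0.07 44 x [0.0159 0.0171 0.0207] y [-0.1044 -0.0892]
0.1 40 x [0.0165 0.0177 0.0211] y [-0.104  -0.0955]
0.13 42 x [0.0164 0.0178 0.0226] y [-0.104  -0.0958]
0.16 48 x [0.0165 0.018  0.0222] y [-0.1034  0.0369]
0.19 419 x [0.0152 0.0168 0.0218] y [-0.1027  0.0937]
0.22 192 x [0.0152 0.0168 0.0219] y [-0.1036  0.0994]
tcp [ 0.5608 -0.2098  0.2349] tooly yaw 7.49 tilt -1.0 travel [-0.0001 -0.0008  0.0049] spin -0.0001 gap 0.102 F [-2.6  1.4  1.8] t 12.65
```

Request:
step_arm([
  [0, 0, 0],
  [0, 0, 0],
  [0, 0, 0],
  [0, 0, 0],
  [0, 0, 0],
  [0, 0, 0],
  [0, 0, 0],
  [0, 0, -0.01],
  [0, 0, -0.02],
  [0, 0, -0.03],
], gripper=[225, 200, 160, 135, 135, 135, 135, 135, 135, 135], spin=[0, 0, 0, 0, 0, 0, 0, 0, 0, 0])

```text
clock: 13.48
eef_pos: [0.5594, -0.209, 0.2935]
tcp_rot: [-2.068, -2.359, 0.003]
contact_force: [0.4, 0.8, 0.5]
finger_gap: 0.471
grasp_force: 0.0
```

Request:
step_arm([
  [0, 0, -0.03],
  [0, 0, -0.03],
  [0, -0.02, -0.02],
  [0, -0.03, 0],
  [0, -0.03, 0],
  [0, -0.02, 0],
  [0, 0, 0],
  [0, 0, 0],
], gripper=[135, 135, 135, 135, 135, 135, 135, 135], spin=[0, 0, 0, 0, 0, 0, 0, 0])

```text
clock: 14.15
eef_pos: [0.4613, -0.2231, 0.3756]
tcp_rot: [2.072, 2.359, 0.001]
contact_force: [0.4, -0.2, 0.3]
finger_gap: 0.473
grasp_force: 0.0
```

```bash
python3 m.py | head -10; python3 - <<'E'
from h import *
c=pickle.load(open('side3.pkl','rb')); cv2.imwrite('pics/s5.png',cv2.resize(c['image'][100:380,150:400],None,fx=2.1,fy=2.1,interpolation=cv2.INTER_CUBIC))
E
```

```text
tcp in stand axes [-0.0808  0.0036  0.3756]
side 1079
0.04 126 x [0.0092 0.0115 0.0257] y [-0.0745  0.0721]
0.07 44 x [0.0156 0.0171 0.0215] y [-0.1045 -0.0909]
0.1 40 x [0.0161 0.0178 0.0217] y [-0.1044 -0.0951]
0.13 41 x [0.0166 0.0177 0.022 ] y [-0.1036 -0.0955]
0.16 45 x [0.0163 0.0179 0.0227] y [-0.1033 -0.0949]
0.19 401 x [0.0153 0.0169 0.0214] y [-0.103   0.0936]
0.22 191 x [0.0155 0.0169 0.023 ] y [-0.1042  0.0979]
0.25 165 x [0.0155 0.0179 0.0239] y [-0.1036  0.0982]
```

View pics/s5.png

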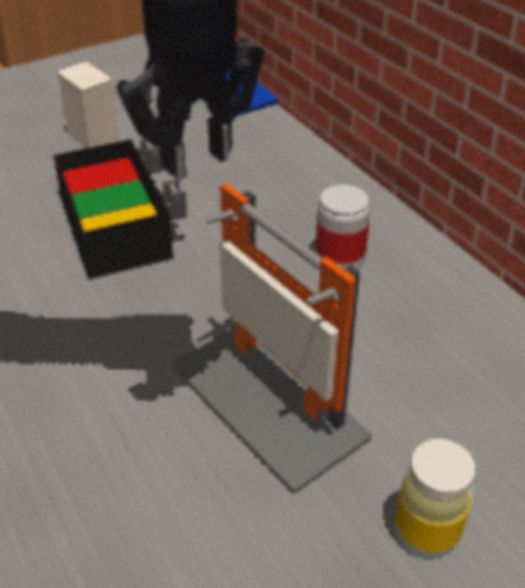

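The lid hangs on both pins, which show at (225,216) and (325,296). It sits close to the posts, the gripper is clear, and the tin, carton and jar are where they were.

```bash
python3 -c "
from plant import env
print(env.finish_job())"
```

```text
the job is handed in; nothing more can be done
None
```

The lid now hangs by its ear holes on both drying-stand pins, about 5 mm short of the posts and released; the tin, carton and jar were not touched, and I handed the job in at about 14 s of the 64 s allowed.

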